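# Set a round-bottomed mixing bowl on the balance and tare it

### The job

Get the balance ready for weighing into the mixing bowl: take the steel check weight off the pan and stand it in its wooden tray, lay the cork ring flat in the middle of the pan, and stand the round-bottomed bowl in the ring with its rim level and let go of it. Then press the long tare key down until it clicks, and let it come up again. Set everything down gently, without dropping it or pressing hard on the pan; do not press the small round power key, and leave the rest of the bench as it is.

Things in the scene. Friction and masses are not known exactly. Their poses are not given: they have to be found in the camera images.
- balance: electronic balance, white, about 250 x 200 mm and 70 mm tall, fixed to the bench. Origin on the bench under the centre of its pan; +x points to its rear, -x to its front with the keys, +y to its left seen from the keys, z up. The housing reaches from 160 mm in front of the origin to 90 mm behind it, and 100 mm to either side. The housing under the pan is 60 mm high; the low key deck in front (from 95 to 160 mm in front of the origin) is 44 mm high.
- pan_top (a point): centre of the top face of the balance's round steel pan (160 mm across, flat, 70 mm above the bench, rigid); axes as the balance. Its load cell is delicate: it must never bear more than 80 N.
- tare_key_top (a point): centre of the top of the long bar key, 48 mm along the balance's y and 20 mm along its x, on the right half of the key deck, 51 mm above the bench, 140 mm in front of the pan's centre. It moves straight down 4 mm against a spring.
- tare_key (a joint): travel of the tare key in m: 0 up, 0.004 fully down; the spring takes 1.2 N to start and 4 N to reach the bottom; it counts as clicked beyond 0.003 and springs back by itself.
- power_key_top (a point): centre of the top of the small round power key, 16 mm across, on the left half of the key deck, 110 mm from the tare key, 51 mm above the bench. Not to be pressed.
- power_key (a joint): travel of the power key in m: 0 up, 0.004 fully down, same spring.
- check_weight_mid (a point): half-way up the steel check weight (500 g): an upright cylinder 39 mm across and 47 mm tall with a narrower knob (24 mm across) on top, 66 mm tall in all; this point is 33 mm above its underside, z up along its axis. It starts on the pan.
- weight_tray_in (a point): centre of the inner floor (6 mm above the bench) of the dark wooden weight tray, fixed, outside 120 (x) x 110 (y) mm, inside 108 x 98 mm, rim 16 mm above the bench; z up.
- cork_ring_mid (a point): centre of the loose cork ring, half-way up: 120 mm outside diameter, 84 mm hole, wall 18 mm, 30 mm tall, 50 g, lying flat; z along its axis. With the bowl seated, the centre of the bowl's sphere stands 57 to 58 mm above this point.
- mixing_bowl_centre (a point): centre of the sphere of the loose steel mixing bowl, which is a half sphere of 60 mm outer radius with a 126 mm wide rim 3 mm above this point and a flat straight handle; about 180 g. z points up out of the bowl at right angles to its rim, x along the handle outwards. On the bench it rolls over onto the end of its handle and rests tilted by 0.35 rad; in the ring friction keeps it as it is set down.
- mixing_bowl_grip (a point): middle of the bowl's handle, 98 mm from the sphere's centre along the bowl's x and 7 mm below it along its z; axes as the bowl. The handle is 16 mm wide (along the bowl's y) and 14 mm high, and reaches from the bowl's wall (60 mm) to 138 mm from the sphere's centre; its top is level with the sphere's centre. As it lies, this point is about 20 mm above the bench.
- dental_cast: plaster dental cast: 66 x 60 mm, 35 mm tall, loose on the bench behind the balance to the right. Not part of the job: leave it where it is. Origin at the centre of its underside.
- articulator: dental articulator (metal frame hinged over a pair of casts), 120 x 90 mm, 125 mm tall, loose, behind the balance to the left. Not part of the job: leave it where it is. Origin at the centre of its underside.
- spatula: mixing spatula, 190 mm long, lying on the bench at the left. Not part of the job: leave it where it is. Origin at the centre of its underside.
- amber_bottle: amber glass bottle, 58 mm across, 125 mm tall, loose, at the front right. Not part of the job: leave it where it is. Origin at the centre of its underside.
- jar: squat white jar, 68 mm across, 62 mm tall, loose, at the left. Not part of the job: leave it where it is. Origin at the centre of its underside.
- handpiece_rest: grey cradle 120 x 60 mm with a handpiece 145 mm long lying in it, about 65 mm tall, loose, at the right. Not part of the job: leave it where it is. Origin at the centre of its underside.
Not all that is in view belongs to the job. Of the things that look like the part that bears cork_ring_mid, take the one that is farthest to the robot's left at the start.

How it is judged:
On the way, in this order (a step that is already met when the one before it is completed fails the run):
1. the check weight stands in its tray, released (x of check_weight_mid in the frame of weight_tray_in between -0.045 and 0.045 m and y of check_weight_mid in the frame of weight_tray_in between -0.04 and 0.04 m and z of check_weight_mid in the frame of weight_tray_in between 0.029 and 0.037 m and angle between check_weight_mid's own z axis and vertical below 0.1 rad and contact force between the fingers and check_weight below 0.2 N and linear speed of check_weight below 0.02 m/s), for 0.2 s.
2. the cork ring lies flat in the middle of the pan, released (horizontal distance between cork_ring_mid and pan_top below 0.02 m and z of cork_ring_mid in the frame of pan_top between 0.012 and 0.019 m and angle between cork_ring_mid's own z axis and vertical below 0.07 rad and contact force between the fingers and cork_ring below 0.2 N), for 0.2 s.
3. the bowl stands in the ring with its rim level, released (horizontal distance between cork_ring_mid and pan_top below 0.02 m and z of cork_ring_mid in the frame of pan_top between 0.012 and 0.019 m and angle between cork_ring_mid's own z axis and vertical below 0.07 rad and horizontal distance between mixing_bowl_centre and cork_ring_mid below 0.006 m and z of mixing_bowl_centre in the frame of cork_ring_mid between 0.053 and 0.063 m and angle between mixing_bowl_centre's own z axis and vertical below 0.14 rad and contact force between the fingers and mixing_bowl below 0.2 N and linear speed of mixing_bowl below 0.02 m/s), for 0.3 s.
4. the tare key is pressed until it clicks while the bowl stands there (horizontal distance between mixing_bowl_centre and cork_ring_mid below 0.006 m and z of mixing_bowl_centre in the frame of cork_ring_mid between 0.053 and 0.063 m and angle between mixing_bowl_centre's own z axis and vertical below 0.14 rad and value of joint tare_key above 0.003 m), for 0.04 s.
At the end, for the whole second after the job is handed in: Weight upright (0.1 rad) on its tray floor; ring flat (0.07 rad) on the pan, within 20 mm of its centre; bowl seated in the ring (sphere centre within 6 mm of the ring axis, 53-63 mm above the ring centre), upright within 0.14 rad; tare key up; all at rest and released (x of check_weight_mid in the frame of weight_tray_in between -0.045 and 0.045 m and y of check_weight_mid in the frame of weight_tray_in between -0.04 and 0.04 m and z of check_weight_mid in the frame of weight_tray_in between 0.029 and 0.037 m and angle between check_weight_mid's own z axis and vertical below 0.1 rad and horizontal distance between cork_ring_mid and pan_top below 0.02 m and z of cork_ring_mid in the frame of pan_top between 0.012 and 0.019 m and angle between cork_ring_mid's own z axis and vertical below 0.07 rad and horizontal distance between mixing_bowl_centre and cork_ring_mid below 0.006 m and z of mixing_bowl_centre in the frame of cork_ring_mid between 0.053 and 0.063 m and angle between mixing_bowl_centre's own z axis and vertical below 0.14 rad and value of joint tare_key below 0.001 m and linear speed of each of check_weight, cork_ring, mixing_bowl below 0.02 m/s); the robot touches nothing.
It fails at once if the pan is knocked or pressed with more than 80 N (contact force between pan and anything else above 80 N).
It fails at once if the weight, the ring or the bowl is dropped (out of the fingers and faster than 0.45 m/s, a fall of about 10 mm) ((linear speed of check_weight above 0.45 m/s and contact force between the fingers and check_weight below 0.2 N) or (linear speed of cork_ring above 0.45 m/s and contact force between the fingers and cork_ring below 0.2 N) or (linear speed of mixing_bowl above 0.45 m/s and contact force between the fingers and mixing_bowl below 0.2 N)).
It fails at once if the power key is pressed (value of joint power_key above 0.002 m).
It fails at once if a bystander (cast, articulator, spatula, bottle, jar or handpiece rest) is moved by more than 25 mm (distance of any of dental_cast, articulator, spatula, amber_bottle, jar, handpiece_rest from where it was at the start of the episode above 0.025 m).
It also fails if it takes over 70 s, if anything falls off the work surface, if the arm or the gripper's body presses on something with over 40 N, if the wrist force passes 120 N, or if a joint passes its speed limit or range.

### The arm

A 6-joint arm with a two-finger parallel gripper is mounted at the origin on the work surface. World frame = base frame: x ahead of the robot, y to its left, z up, the work surface at z = 0. Lengths are in m, angles in rad, forces in N, time in s.
With the tool pointing down it reaches from about 0.225 to 0.725 m from the base axis. Payload 3.1 kg.
Tool frame: the origin (TCP) lies between the finger pads; the fingertips stand 8 mm ahead of it and the grasp point (between the pads) lies 11 mm behind it (bot.tips_ahead is the distance from the TCP to the fingertips, in m); z points along the fingers, y is the direction in which the jaws open and shut (so a half turn about z gives the same grasp; the last joint's range is limited). The gripper opens to 85 mm and grips with 20 to 120 N. Pads are 22 mm wide; open, the fingers measure 114 mm over their backs; the gripper's body (76 mm by 85 mm) begins 54 mm behind the grasp point. The pads swing forward as they close: fully open they stand 13 mm farther back than shut.
Start: joints at [1.215, 0.048, 0.099, 1.622, 0, 1.443], TCP at [0.119, 0.511, 0.239] pointing down, gripper open.
Joint ranges: [-2.91, 2.91], [-0.99, 1.94], [-1.21, 1.42], [-2.12, 2.29], [-1.49, 1.47], [-3.14, 3.14]. Speed limits (rad/s): [2.79, 2.79, 3.14, 3.14, 3.14, 3.14].

### API

Orientations are given as a rotation vector (axis times angle).
In Python, from bench import bot gives the robot as it stands.
- The arm moves only by the shell command python3 -m handwheel 'ROWS' [FORCE]. ROWS is JSON, a list of rows, each a list of 3 entries, a list of its own where there are three numbers: the shift along the tool's x, y, z in m, then the turn, a rotation vector about the tool's x, y, z in degrees, then the opening, from -1 (shut) to 1 (fully open), so that 0 is half open. In form: [[[tx, ty, tz], [ax, ay, az], claw], ...]. A call has 1 to 10 rows; each row shifts and turns the pose as measured when the row begins, along the tool's axes as they then stand; what a row does not reach is not made up. A row lasts 1/8 s, in which the tool goes at most 62.5 mm and 10.7 degrees, less where a joint would pass 70% of its speed; a pose out of reach is approached as far as the arm can. A call with a gripper value outside its range is refused whole. The fingers move at their own pace and stop on an object; FORCE is the grip in N (left out, the last holds). Time passes only in rows, so rows that do not move let the fingers close. It gives the time, the measured TCP pose, the force and the opening at its end, in the units of the state.
- bot.observe(): the state, without advancing time (a new reading comes with each control period).
- bot.capture(name): name is "scene" or "top" or "wrist"; returns a dict with "frame" (420x560x3 uint8, red, green, blue), "range_z" (420x560 float32, m along the optical axis (not along the pixel's ray), 0 where there is no reading), "intrinsics" (3x3 intrinsics, pixels), "k1" (the pictures are not rectified: a ray, as slopes to the right and down, at radius r is drawn at 1 + k1 r^2 times it, then the intrinsics apply), "camera_from_world" (4x4, takes a point from world to camera coordinates). Camera axes: x right, y down, z forward; pixel columns grow to the right and rows downward; lengths in m; the calibration is good to about 2 mm. A picture is of the moment at which its call begins.
- bot.sign_off(): hands the job in, once; it reports no verdict.
Trained networks look in the newest picture that a camera, given by its name, has taken for a name from the list of things; names that differ only in an ending like _2 or _b are one class to them, and where a whole thing is asked for, a point or a joint stands for the part that bears it (a point fixed in the world has none). Each returns a list of dicts, best first, with "p" (0 to 1); they miss things now and then, are a little off and sometimes report something else, mostly with a low value. They report only what shows in the picture. A call takes as long as a camera call. They do not tell look-alikes from the thing itself.
- bot.spot_in(name, camera): "extent" ([centre column, centre row, width, height] in pixels, round what is visible of it).
The state is a dict: "t": time; "joints": joint angles; "joint_velocities": joint speeds; "effort": joint torques, N m; "tcp_pos": TCP position; "tool_rot": TCP orientation; "force": force on the tool from outside, world axes, zero at the start; "torque": the same for the moment, N m; "width": finger opening in m.
Only numpy, scipy, OpenCV 4.12 (cv2) and the standard library are available. Lean on these libraries where they do the work, as an engineer would, in place of code of your own. Each camera call takes 0.05 s, during which the arm holds its last target. There are 200 camera calls.

## Working session

There is one attempt and no reset: what is moved stays moved. The work goes in short steps, Python scripts to look and compute and a shell command to move; the robot and the scene stay as the last step left them, time stands still between calls to the robot, and variables do not carry over. Pictures are saved under pics/ and viewed, about 8 in all and at most 12, crops included, and the job is handed in when it is done.

```bash
mkdir -p pics; cat > h.py <<'E'
import numpy as np, cv2
from bench import bot
from scipy.spatial.transform import Rotation as R
def cap(cam,save=None):
    c=bot.capture(cam)
    if save: cv2.imwrite('pics/'+save,c['frame'][:,:,::-1])
    return c
def cloud(c):
    K=np.array(c['intrinsics']);h,w=c['range_z'].shape
    u,v=np.meshgrid(np.arange(w),np.arange(h))
    xd=(u-K[0,2])/K[0,0];yd=(v-K[1,2])/K[1,1];x,y=xd.copy(),yd.copy()
    for _ in range(10):
        f=1+c['k1']*(x*x+y*y);x,y=xd/f,yd/f
    z=c['range_z'];P=np.stack([x*z,y*z,z,np.ones_like(z)],-1)
    W=P@np.linalg.inv(np.array(c['camera_from_world'])).T
    W=W[...,:3].copy();W[z<=0]=np.nan
    return W
E
python3 - <<'E'
from h import *
print(bot.observe())
for cam in ['scene','top']:
    c=cap(cam,cam+'0.png');W=cloud(c);np.save(cam+'0.npy',W)
    for n in ['balance','tare_key_top','power_key_top','check_weight_mid','weight_tray_in','cork_ring_mid','mixing_bowl_centre','mixing_bowl_grip','amber_bottle','jar','spatula','articulator','dental_cast','handpiece_rest']:
        try: r=bot.spot_in(n,cam)
        except Exception as e: print(n,e);continue
        for d in r[:4]:
            u,v=[int(round(q)) for q in d['extent'][:2]]
            print(cam,n,round(d['p'],2),np.round(d['extent']),np.round(W[v,u],3) if 0<=v<420 and 0<=u<560 else '')
E
```

```text
{'t': 0.0, 'joints': array([ 1.21519000e+00,  4.87431384e-02,  9.75777010e-02,  1.62198792e+00,
       -3.59464505e-05,  1.44297504e+00]), 'joint_velocities': array([ 4.08760345e-05, -1.69839402e-03,  8.91400336e-05,  4.80007189e-04,
       -4.54872792e-04, -1.04661919e-03]), 'effort': array([-3.82428616e-04, -3.38786459e+01,  3.20013714e+01,  2.02532049e-02,
       -1.97844647e-04,  1.47329775e-06]), 'tcp_pos': array([0.11838091, 0.51086864, 0.238111  ]), 'tool_rot': array([-0.35697041, -3.12071116,  0.00360769]), 'force': array([-0.1520895 ,  0.81386137,  0.00373456]), 'torque': array([-0.05717772,  0.04138982, -0.02600854]), 'width': 0.08552973040487068}
scene balance 0.59 [283. 242.  92.  86.] [ 0.661 -0.018  0.075]
scene balance 0.17 [414. 237.  50.  40.] [0.602 0.344 0.004]
scene tare_key_top 0.49 [260. 206.  17.   8.] [ 0.497 -0.074  0.049]
scene check_weight_mid 0.73 [278. 220.  18.  24.] [ 0.627 -0.028  0.12 ]
scene check_weight_mid 0.64 [108. 255.  42.  42.] [ 0.666 -0.466  0.062]
scene check_weight_mid 0.38 [199. 295.  26.  33.] [ 0.777 -0.231  0.024]
scene weight_tray_in 
[... 1316 characters left out ...]
 [247. 278.  30.  35.] [0.335 0.112 0.006]
top mixing_bowl_centre 0.96 [376. 234.  49.  37.] [ 0.493 -0.354  0.01 ]
top mixing_bowl_centre 0.41 [189. 203.  31.  34.] [0.608 0.329 0.004]
top mixing_bowl_grip 0.94 [374. 236.  48.  32.] [ 0.485 -0.346  0.014]
top amber_bottle 0.72 [334. 277.  20.  21.] [ 0.341 -0.188  0.13 ]
top amber_bottle 0.62 [155. 220.  22.  20.] [0.539 0.437 0.064]
top jar 0.67 [155. 220.  21.  21.] [0.539 0.437 0.064]
top spatula 0.8 [148. 282.  20.  48.] [ 0.318  0.476 -0.002]
top articulator 0.97 [225. 158.  27.  40.] [0.752 0.184 0.107]
top dental_cast 0.61 [343. 162.  17.  19.] [ 0.757 -0.238  0.02 ]
top handpiece_rest 0.8 [412. 199.  32.  33.] [ 0.621 -0.49   0.009]
```

```bash
python3 - <<'E'
import cv2,numpy as np
a=cv2.imread('pics/scene0.png')[130:330,70:490];b=cv2.imread('pics/top0.png')[130:330,120:450]
a=cv2.resize(a,(630,300));b=cv2.resize(b,(495,300))
o=np.zeros((600,630,3),np.uint8);o[:300]=a;o[300:,:495]=b
cv2.imwrite('pics/v1.png',o)
for cam in['scene','top']:
  W=np.load(cam+'0.npy').reshape(-1,3)
  def bx(n,x0,x1,y0,y1,z0,z1):
    s=W[(W[:,0]>x0)&(W[:,0]<x1)&(W[:,1]>y0)&(W[:,1]<y1)&(W[:,2]>z0)&(W[:,2]<z1)]
    if len(s)<3: print(cam,n,len(s));return
    (cx,cy),r=cv2.minEnclosingCircle(s[:,:2].astype(np.float32))
    print(cam,n,len(s),'circ',round(cx,3),round(cy,3),round(r,3),'rect',np.round(cv2.minAreaRect((s[:,:2]*1000).astype(np.float32))[0:2],0).tolist(),cv2.minAreaRect((s[:,:2]*1000).astype(np.float32))[2], 'z',np.round(np.median(s[:,2]),4))
  bx('ringL',.5,.72,.25,.41,.022,.04);bx('ring2',.25,.42,.03,.2,.022,.04)
  bx('pan',.5,.75,-.15,.1,.066,.078);bx('tray',.3,.5,.23,.39,.011,.022)
  bx('knob',.55,.7,-.1,.06,.127,.15);bx('weight',.55,.7,-.1,.06,.09,.15);bx('bowl',.38,.6,-.5,-.22,.01,.09);bx('key',.47,.54,-.13,-.03,.047,.056)
  bx('housing',.45,.8,-.2,.15,.052,.064)
E
```

```text
scene ringL 749 circ 0.615 0.337 0.064 rect [[615.0, 334.0], [120.0, 122.0]] 65.11617279052734 z 0.0313
scene ring2 547 circ 0.337 0.108 0.064 rect [[337.0, 106.0], [116.0, 126.0]] 83.48506164550781 z 0.031
scene pan 1972 circ 0.631 -0.015 0.123 rect [[632.0, -20.0], [178.0, 187.0]] 8.968703269958496 z 0.0721
scene tray 431 circ 0.403 0.299 0.088 rect [[408.0, 300.0], [161.0, 112.0]] 0.8934101462364197 z 0.015
scene knob 63 circ 0.616 -0.034 0.012 rect [[617.0, -34.0], [23.0, 22.0]] 71.59785461425781 z 0.1364
scene weight 257 circ 0.619 -0.033 0.02 rect [[621.0, -34.0], [36.0, 35.0]] 87.12545776367188 z 0.1179
scene bowl 1390 circ 0.501 -0.378 0.155 rect [[520.0, -369.0], [126.0, 299.0]] 23.84082794189453 z 0.0378
scene key 220 circ 0.511 -0.078 0.054 rect [[510.0, -80.0], [48.0, 103.0]] 8.019024848937988 z 0.0502
scene housing 1898 circ 0.615 -0.021 0.147 rect [[607.0, -22.0], [242.0, 202.0]] 7.455464839935303 z 0.0608
top ringL 426 circ 0.612 0.335 0.06 rect [[612.0, 333.0], [119.0, 115.0]] 3.086905002593994 z 0.0303
top ring2 455 circ 0.332 0.11 0.06 rect [[330.0, 109.0], [117.0, 118.0]] 0.13075026869773865 z 0.0304
top pan 1375 circ 0.624 -0.022 0.128 rect [[625.0, -17.0], [187.0, 192.0]] 7.949244976043701 z 0.0708
top tray 324 circ 0.407 0.313 0.115 rect [[405.0, 311.0], [191.0, 138.0]] 2.6567132472991943 z 0.0135
top knob 38 circ 0.613 -0.032 0.011 rect [[612.0, -33.0], [21.0, 19.0]] 47.0237922668457 z 0.1364
top weight 107 circ 0.612 -0.032 0.02 rect [[612.0, -32.0], [34.0, 37.0]] 89.80311584472656 z 0.1207
top bowl 892 circ 0.493 -0.365 0.171 rect [[490.0, -360.0], [279.0, 218.0]] 89.94413757324219 z 0.0267
top key 235 circ 0.51 -0.08 0.055 rect [[509.0, -80.0], [58.0, 99.0]] 3.2508773803710938 z 0.0504
top housing 1398 circ 0.606 -0.022 0.15 rect [[601.0, -22.0], [244.0, 200.0]] 7.645081043243408 z 0.0592
```

View pics/v1.png

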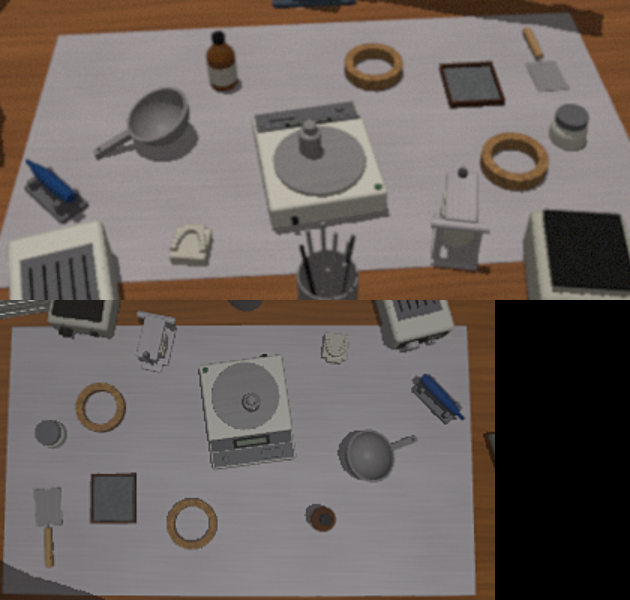

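```bash
cat >> h.py <<'E'
def go(p,jaw=None,tilt=None):
    """print shift in tool axes & turn (deg) to world p, tool down, jaws (tool y) along world angle jaw deg (mod 180)"""
    s=bot.observe();r=R.from_rotvec(s['tool_rot']);M=r.as_matrix()
    d=np.array(p)-s['tcp_pos']
    y=M[:,1];cur=np.degrees(np.arctan2(y[1],y[0]))
    if jaw is None: jaw=cur
    j=cur+(jaw-cur+90)%180-90
    outs=[]
    for jj in (j,j-180 if j>cur else j+180):
        a=np.radians(jj);Y=np.array([np.cos(a),np.sin(a),0]);Z=np.array([0,0,-1.]);T=np.stack([np.cross(Y,Z),Y,Z],1)
        outs.append((r.inv()*R.from_matrix(T)).as_rotvec(degrees=True))
    print('t',round(s['t'],2),'tcp',np.round(s['tcp_pos'],4),'jaw',round(cur,1),'tiltz',np.round(M[:,2],3),'w',round(s['width'],4),'F',np.round(s['force'],1),'j6',np.round(s['joints'][[0,5]],2))
    print(' shift tool mm',np.round(M.T@d*1000,1),'turn',np.round(outs[0],1),'alt',np.round(outs[1],1),'toolx',np.round(M[:,0],2),'tooly',np.round(M[:,1],2))
E
python3 - <<'E'
from h import *
go([.614,-.033,.30]); go([.614,-.033,.30],0)
E
```

```text
t 1.5 tcp [0.1186 0.5114 0.2393] jaw 76.9 tiltz [ 0.  0. -1.] w 0.0857 F [0.5 0.  0.4] j6 [1.22 1.44]
 shift tool mm [-605.6 -418.5  -60.7] turn [ 0. -0.  0.] alt [   0.    0. -180.] toolx [-0.97  0.23  0.  ] tooly [0.23 0.97 0.  ]
t 1.5 tcp [0.1186 0.5114 0.2393] jaw 76.9 tiltz [ 0.  0. -1.] w 0.0857 F [0.5 0.  0.4] j6 [1.22 1.44]
 shift tool mm [-605.6 -418.5  -60.7] turn [ 0.  -0.  76.9] alt [   0.     0.  -103.1] toolx [-0.97  0.23  0.  ] tooly [0.23 0.97 0.  ]
```

```bash
python3 -m handwheel '[[[-0.05,-0.034,-0.02],[0,0,0],1],[[-0.05,-0.034,-0.02],[0,0,0],1],[[-0.05,-0.034,-0.02],[0,0,0],1],[[-0.05,-0.034,0],[0,0,0],1],[[-0.05,-0.034,0],[0,0,0],1],[[-0.05,-0.034,0],[0,0,0],1],[[-0.05,-0.034,0],[0,0,0],1],[[-0.05,-0.034,0],[0,0,0],1],[[-0.05,-0.034,0],[0,0,0],1],[[-0.05,-0.034,0],[0,0,0],1]]'; python3 - <<'E'
from h import *
go([.614,-.033,.30])
E
```

```text
t: 2.75
tcp_pos: [0.5394, 0.0614, 0.302]
tool_rot: [0.34, 3.115, 0.007]
force: [0.2, 0.8, 0.5]
width: 0.0854
t 2.75 tcp [0.5394 0.0614 0.302 ] jaw 77.5 tiltz [ 0.009  0.003 -1.   ] w 0.0854 F [0.2 0.8 0.5] j6 [-0.01  0.21]
 shift tool mm [-93.2 -76.    2.3] turn [ 0.3  0.5 -0. ] alt [  0.7  -0.5 180. ] toolx [-0.98  0.22 -0.01] tooly [0.22 0.98 0.01]
```

```bash
python3 -m handwheel '[[[-0.05,-0.038,0.0],[0.3,0.5,0],1],[[-0.043,-0.038,0.0],[0,0,0],1],[[0,0,0],[0,0,0],1]]'; python3 - <<'E'
from h import *
go([.614,-.033,.30])
c=cap('wrist','w1.png');W=cloud(c);np.save('w1.npy',W)
p=W.reshape(-1,3);s=p[(p[:,2]>.125)&(p[:,2]<.15)&(abs(p[:,0]-.614)<.05)&(abs(p[:,1]+.033)<.05)]
print(len(s), cv2.minEnclosingCircle(s[:,:2].astype(np.float32)) if len(s) else '', np.median(s[:,2]))
for n in ['check_weight_mid','tare_key_top','balance']: print(n,[(round(d['p'],2),np.round(d['extent'])) for d in bot.spot_in(n,'wrist')])
E
```

```text
t: 3.12
tcp_pos: [0.6164, -0.0384, 0.2987]
tool_rot: [-0.349, -3.119, -0.0]
force: [-0.5, 0.4, 0.0]
width: 0.0858
t 3.12 tcp [ 0.6164 -0.0384  0.2987] jaw 77.2 tiltz [-0.003  0.    -1.   ] w 0.0858 F [-0.5  0.4  0. ] j6 [-0.17  0.05]
 shift tool mm [ 3.5  4.8 -1.2] turn [-0.  -0.2 -0. ] alt [ -0.3   0.  180. ] toolx [-0.98  0.22  0.  ] tooly [ 0.22  0.98 -0.  ]
404 ((0.6131170988082886, -0.03267768770456314), 0.012178604491055012) 0.1334568911952603
check_weight_mid [(0.82, array([280., 176.,  35.,  34.]))]
tare_key_top [(0.67, array([219.,  92.,  42.,  26.]))]
balance [(0.64, array([278., 153., 200., 226.]))]
```

View pics/w1.png

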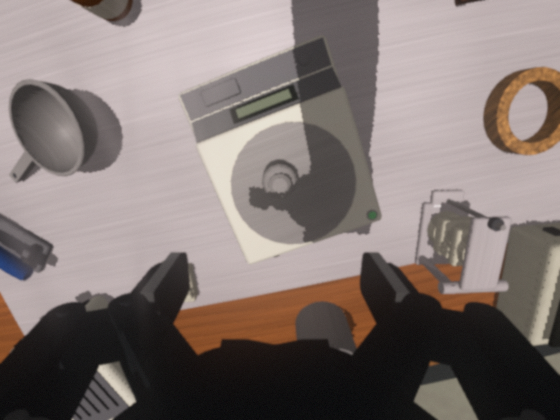

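```bash
python3 -m handwheel '[[[0.004,0.005,0.04],[0,0,0],1],[[0,0,0.05],[0,0,0],1],[[0,0,0.04],[0,0,0],1],[[0,0,0.02],[0,0,0],1],[[0,0,0],[0,0,0],1]]'; python3 - <<'E'
from h import *
go([.613,-.0325,.094])
from scipy.optimize import least_squares
for n in ['w1','top0','scene0']:
    p=np.load(n+'.npy').reshape(-1,3)
    s=p[(abs(p[:,0]-.62)<.2)&(abs(p[:,1]+.02)<.2)]
    pan=s[(abs(s[:,2]-(.0715 if n!='w1' else np.median(s[(s[:,2]>.066)&(s[:,2]<.08),2])))<.004)]
    # count-maximising disc r=.08
    best=max(((np.hypot(pan[:,0]-x,pan[:,1]-y)<.080).sum()-((np.hypot(pan[:,0]-x,pan[:,1]-y)>.080)&(np.hypot(pan[:,0]-x,pan[:,1]-y)<.1)).sum(),x,y) for x in np.arange(.61,.66,.002) for y in np.arange(-.045,.01,.002))
    hs=s[(s[:,2]>.035)&(s[:,2]<.085)]
    print(n,'pan disc',best,np.median(pan[:,2]))
    def fit(q):
        c,si=np.cos(q[2]),np.sin(q[2]);d=hs[:,:2]-q[:2];u=d@[c,si];v=d@[-si,c]
        inn=(u>-.16)&(u<.09)&(abs(v)<.1); return -inn.sum()
    from scipy.optimize import differential_evolution as de
    r=de(fit,[(.6,.68),(-.06,.03),(0,.3)],seed=1,maxiter=60);print(' box',np.round(r.x,4),-r.fun,len(hs))
    key=s[(abs(s[:,2]-.051)<.003)&(s[:,0]<.54)&(s[:,1]<-.03)]
E
```

```text
t: 3.95
tcp_pos: [0.6102, -0.019, 0.1565]
tool_rot: [0.321, 3.112, 0.003]
force: [0.5, -0.5, 0.5]
width: 0.0852
t 3.95 tcp [ 0.6102 -0.019   0.1565] jaw 78.2 tiltz [ 0.013  0.001 -1.   ] w 0.0852 F [ 0.5 -0.5  0.5] j6 [-0.14  0.06]
 shift tool mm [ -4.8 -12.8  62.5] turn [ 0.2  0.7 -0. ] alt [  1.1  -0.3 180. ] toolx [-0.98  0.2  -0.01] tooly [0.2  0.98 0.  ]
w1 pan disc (np.int64(10811), np.float64(0.632), np.float64(-0.016999999999999973)) 0.06828476569778169
 box [ 0.6324 -0.0178  0.1374] 27972.0 28840
top0 pan disc (np.int64(980), np.float64(0.632), np.float64(-0.018999999999999975)) 0.07102318388493045
 box [ 0.6338 -0.0181  0.1354] 3778.0 3847
scene0 pan disc (np.int64(1751), np.float64(0.636), np.float64(-0.018999999999999975)) 0.07203464890361522
 box [ 0.6389 -0.0195  0.137 ] 5040.0 5193
```

```bash
python3 -m handwheel '[[[-0.005,-0.013,0],[0.2,0.7,0],1],[[0,0,0],[0,0,0],1]]'; python3 - <<'E'
from h import *
go([.613,-.0325,.094])
E
```

```text
t: 4.2
tcp_pos: [0.6135, -0.0325, 0.1604]
tool_rot: [0.318, 3.12, -0.002]
force: [-0.9, 0.9, 0.0]
width: 0.0856
t 4.2 tcp [ 0.6135 -0.0325  0.1604] jaw 78.4 tiltz [ 0.005 -0.002 -1.   ] w 0.0856 F [-0.9  0.9  0. ] j6 [-0.16  0.04]
 shift tool mm [ 0.8 -0.  66.4] turn [-0.   0.3  0. ] alt [-5.0e-01 -1.0e-01 -1.8e+02] toolx [-0.98  0.2  -0.01] tooly [ 0.2   0.98 -0.  ]
```

```bash
python3 -m handwheel '[[[0.001,0,0.025],[0,0.3,0],1],[[0,0,0.025],[0,0,0],1],[[0,0,0.015],[0,0,0],1],[[0,0,0],[0,0,0],1]]'; python3 - <<'E'
from h import *
go([.613,-.0325,.094])
E
```

```text
t: 4.7
tcp_pos: [0.6177, -0.034, 0.101]
tool_rot: [0.319, 3.113, -0.001]
force: [-0.2, 0.8, -0.8]
width: 0.085
t 4.7 tcp [ 0.6177 -0.034   0.101 ] jaw 78.3 tiltz [ 0.012 -0.002 -1.   ] w 0.085 F [-0.2  0.8 -0.8] j6 [-0.16  0.04]
 shift tool mm [5.  0.5 6.9] turn [ 0.   0.7 -0. ] alt [  1.1  -0.  180. ] toolx [-0.98  0.2  -0.01] tooly [0.2  0.98 0.  ]
```

Close gently; jaw opening 39 mm corresponds to about -0.1.

```bash
python3 -m handwheel '[[[0.005,0.0005,0.006],[0,0.7,0],0.4],[[0,0,0],[0,0,0],0],[[0,0,0],[0,0,0],-0.4],[[0,0,0],[0,0,0],-0.4],[[0,0,0],[0,0,0],-0.4],[[0,0,0],[0,0,0],-0.4]]' 30; python3 - <<'E'
from h import *
go([.613,-.0325,.25])
E
```

```text
t: 5.45
tcp_pos: [0.6146, -0.0325, 0.0978]
tool_rot: [0.32, 3.121, 0.001]
force: [0.8, -0.4, -1.6]
width: 0.0379
t 5.45 tcp [ 0.6146 -0.0325  0.0978] jaw 78.3 tiltz [ 0.004  0.    -1.   ] w 0.0379 F [ 0.8 -0.4 -1.6] j6 [-0.16  0.04]
 shift tool mm [ 1.000e+00 -1.000e-01 -1.522e+02] turn [ 0.1  0.2 -0. ] alt [ 3.0e-01 -1.0e-01  1.8e+02] toolx [-0.98  0.2  -0.  ] tooly [0.2  0.98 0.  ]
```

```bash
python3 -m handwheel '[[[0,0,-0.02],[0,0,0],-0.4],[[0,0,-0.03],[0,0,0],-0.4],[[0,0,-0.03],[0,0,0],-0.4],[[0.03,0.03,-0.01],[0,0,0],-0.4],[[0.04,0.04,0],[0,0,0],-0.4],[[0.04,0.04,0],[0,0,0],-0.4],[[0.04,0.04,0],[0,0,0],-0.4],[[0.04,0.04,0],[0,0,0],-0.4],[[0.04,0.04,0],[0,0,0],-0.4],[[0.02,0.02,0],[0,0,0],-0.4]]'; python3 - <<'E'
from h import *
go([.395,.302,.12],90)
c=cap('wrist','w2.png');W=cloud(c);f=c['frame'].astype(int)
r=bot.spot_in('weight_tray_in','wrist')
print([(round(d['p'],2),np.round(d['extent']),np.round(W[int(d['extent'][1]),int(d['extent'][0])],3)) for d in r])
for n in ['w2','top0']:
    if n=='w2': p=W.reshape(-1,3);g=c['frame'].reshape(-1,3).mean(1)
    else: p=np.load('top0.npy').reshape(-1,3);g=cv2.imread('pics/top0.png').reshape(-1,3).mean(1)
    m=(abs(p[:,0]-.395)<.09)&(abs(p[:,1]-.302)<.09)&(abs(p[:,2])<.03)&(g<95)
    s=(p[m,:2]*1000).astype(np.float32);print(n,len(s),cv2.minAreaRect(s), np.median(s,0),np.percentile(s,[2,98],axis=0))
E
```

```text
t: 6.7
tcp_pos: [0.4085, 0.2689, 0.1775]
tool_rot: [-0.328, -3.102, 0.003]
force: [0.9, 0.1, -4.3]
width: 0.0381
t 6.7 tcp [0.4085 0.2689 0.1775] jaw 77.9 tiltz [-0.023  0.    -1.   ] w 0.0381 F [ 0.9  0.1 -4.3] j6 [0.44 0.65]
 shift tool mm [18.9 29.8 57.8] turn [ -0.1  -1.3 -12.1] alt [ -1.9   0.2 167.9] toolx [-0.98  0.21  0.02] tooly [ 0.21  0.98 -0.  ]
[(0.55, array([300., 164., 126., 129.]), array([0.385, 0.3  , 0.004]))]
w2 10800 ((406.5884094238281, 301.4176940917969), (150.99508666992188, 115.71249389648438), 0.5132961273193359) [388.38385 301.3603 ] [[334.07009155 248.15707428]
 [448.35013306 352.11327148]]
top0 1019 ((394.1551818847656, 302.8287353515625), (119.89863586425781, 114.53045654296875), 0.2648078203201294) [391.86227 301.40836] [[334.52029907 246.72290771]
 [449.31812744 355.0849292 ]]
```

View pics/w2.png

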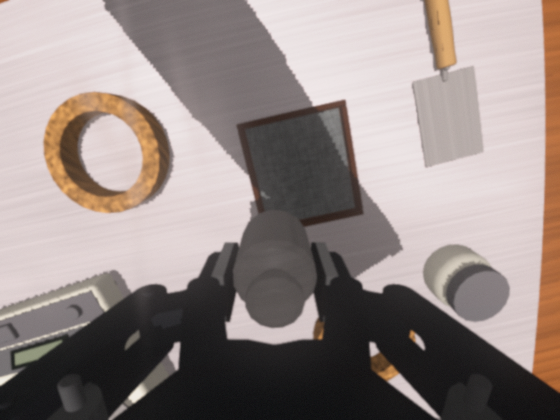

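```bash
python3 -m handwheel '[[[0.011,0.015,0.02],[0,-1.3,0],-0.4],[[0.011,0.015,0.02],[0,0,0],-0.4],[[0,0,0.03],[0,0,0],-0.4],[[0,0,0.02],[0,0,0],-0.4],[[0,0,0],[0,0,0],-0.4]]'; python3 - <<'E'
from h import *
go([.392,.301,.034])
E
```

```text
t: 7.42
tcp_pos: [0.3904, 0.3002, 0.0806]
tool_rot: [-0.328, -3.119, 0.018]
force: [-0.2, 0.5, -4.6]
width: 0.0376
t 7.42 tcp [0.3904 0.3002 0.0806] jaw 78.0 tiltz [-0.006 -0.011 -1.   ] w 0.0376 F [-0.2  0.5 -4.6] j6 [0.52 0.73]
 shift tool mm [-1.6  1.7 46.5] turn [-0.7 -0.2 -0. ] alt [ -0.3   1.1 180. ] toolx [-0.98  0.21  0.  ] tooly [ 0.21  0.98 -0.01]
```

```bash
python3 -m handwheel '[[[0,0,0.02],[-0.7,-0.2,0],-0.4],[[0,0,0.015],[0,0,0],-0.4],[[0,0,0.005],[0,0,0],-0.4],[[0,0,0.002],[0,0,0],-0.4],[[0,0,0.002],[0,0,0],-0.4],[[0,0,0.0],[0,0,0],-0.4]]'; python3 - <<'E'
from h import *
go([.392,.301,.034])
E
```

```text
t: 8.18
tcp_pos: [0.3936, 0.3001, 0.0387]
tool_rot: [0.331, 3.119, 0.004]
force: [0.1, -0.3, -4.4]
width: 0.0381
t 8.18 tcp [0.3936 0.3001 0.0387] jaw 77.9 tiltz [ 0.005  0.002 -1.   ] w 0.0381 F [ 0.1 -0.3 -4.4] j6 [0.52 0.73]
 shift tool mm [1.8 0.6 4.7] turn [ 0.2  0.2 -0. ] alt [  0.4  -0.3 180. ] toolx [-0.98  0.21 -0.  ] tooly [0.21 0.98 0.  ]
```

```bash
python3 -m handwheel '[[[0,0,0.002],[0.2,0.2,0],-0.4],[[0,0,0.002],[0,0,0],-0.4],[[0,0,0.002],[0,0,0],-0.4],[[0,0,0.0],[0,0,0],-0.4]]'; python3 - <<'E'
from h import *
go([.392,.301,.034])
E
```

```text
t: 8.68
tcp_pos: [0.3945, 0.3007, 0.0338]
tool_rot: [0.331, 3.122, 0.001]
force: [-0.0, -0.0, -3.9]
width: 0.0379
t 8.68 tcp [0.3945 0.3007 0.0338] jaw 77.9 tiltz [ 0.002  0.    -1.   ] w 0.0379 F [-0.  -0.  -3.9] j6 [0.52 0.73]
 shift tool mm [ 2.5 -0.3 -0.2] turn [ 0.1  0.1 -0. ] alt [ 2.0e-01 -1.0e-01  1.8e+02] toolx [-0.98  0.21 -0.  ] tooly [0.21 0.98 0.  ]
```

```bash
python3 -m handwheel '[[[0,0,0.002],[0.0,0,0],-0.4],[[0,0,0.002],[0,0,0],-0.4],[[0,0,0.0],[0,0,0],-0.4]]'
```

```text
t: 9.05
tcp_pos: [0.3949, 0.3009, 0.0341]
tool_rot: [0.331, 3.12, 0.002]
force: [-0.1, 0.5, -5.3]
width: 0.0381
```

```bash
python3 -m handwheel '[[[0,0,0.003],[0.0,0,0],-0.4],[[0,0,0.003],[0,0,0],-0.4]]'
```

```text
t: 9.3
tcp_pos: [0.3953, 0.3011, 0.0337]
tool_rot: [0.33, 3.119, 0.003]
force: [-7.4, -4.4, 15.5]
width: 0.0379
```

Contact (≈15–20 N on the tray). Release.

```bash
python3 -m handwheel '[[[0,0,-0.001],[0,0,0],-0.4],[[0,0,0],[0,0,0],0.2],[[0,0,0],[0,0,0],0.3],[[0,0,0],[0,0,0],0.3],[[0,0,-0.02],[0,0,0],0.3],[[0,0,-0.04],[0,0,0],0.3],[[0,0,-0.05],[0,0,0],0.3],[[0,0,-0.05],[0,0,0],0.5],[[0,0,-0.04],[0,0,0],0.5]]'; python3 - <<'E'
from h import *
go([.613,.334,.2]);
c=cap('wrist','w3.png');W=cloud(c);p=W.reshape(-1,3)
s=p[(abs(p[:,0]-.393)<.04)&(abs(p[:,1]-.301)<.04)&(p[:,2]>.045)&(p[:,2]<.11)]
print('weight',len(s),np.percentile(s[:,2],[5,50,98]),cv2.minEnclosingCircle(s[:,:2].astype(np.float32)))
s=p[(abs(p[:,0]-.613)<.08)&(abs(p[:,1]-.334)<.08)&(p[:,2]>.022)&(p[:,2]<.04)]
print('ring',len(s),cv2.minEnclosingCircle(s[:,:2].astype(np.float32)) if len(s) else '',np.median(s,0) )
E
```

```text
t: 10.42
tcp_pos: [0.3934, 0.3003, 0.2359]
tool_rot: [0.331, 3.122, -0.001]
force: [-0.1, 0.3, -0.8]
width: 0.0639
t 10.43 tcp [0.3934 0.3003 0.2359] jaw 77.9 tiltz [ 0.002 -0.001 -1.   ] w 0.0639 F [-0.1  0.3 -0.8] j6 [0.52 0.73]
 shift tool mm [-207.6   79.    36.2] turn [-0.   0.1  0. ] alt [  -0.2   -0.  -180. ] toolx [-0.98  0.21 -0.  ] tooly [ 0.21  0.98 -0.  ]
weight 919 [0.04855836 0.05294249 0.071142  ] ((0.394115686416626, 0.3012923002243042), 0.019502390176057816)
ring 1011 ((0.6030764579772949, 0.3266519010066986), 0.05387714132666588) [0.57169493 0.30442597 0.02825953]
```

```bash
python3 -m handwheel '[[[0,0,0],[0,0,10],0.3],[[0,0,0],[0,0,10],0.3],[[0,0,0],[0,0,10],0.3],[[0,0,0],[0,0,10],0.3],[[0,0,0],[0,0,10],0.3],[[-0.019,0.04,0.01],[0,0,0],0.3],[[-0.019,0.04,0.01],[0,0,0],0.3],[[-0.019,0.04,0.01],[0,0,0],0.3],[[-0.019,0.03,0.01],[0,0,0],0.3],[[0,0,0],[0,0,0],0.3]]'; python3 - <<'E'
from h import *
go([.568,.310,.012],28.6);
c=cap('wrist','w4.png');W=cloud(c);p=W.reshape(-1,3);np.save('w4.npy',W)
s=p[(abs(p[:,0]-.613)<.08)&(abs(p[:,1]-.334)<.08)&(p[:,2]>.02)&(p[:,2]<.04)]
s=s[np.hypot(s[:,0]-.613,s[:,1]-.334)<.07]
print('ring',len(s),cv2.minEnclosingCircle(s[:,:2].astype(np.float32)),np.median(s[:,2]))
E
```

```text
t: 11.72
tcp_pos: [0.572, 0.302, 0.2051]
tool_rot: [1.653, 2.659, 0.028]
force: [0.3, -0.3, 0.1]
width: 0.0553
t 11.72 tcp [0.572  0.302  0.2051] jaw 26.3 tiltz [ 0.018  0.01  -1.   ] w 0.0553 F [ 0.3 -0.3  0.1] j6 [0.38 1.49]
 shift tool mm [  8.8  -4.  193. ] turn [ 1.2 -0.  -2.3] alt [ -0.   -1.8 177.7] toolx [-0.44  0.9   0.  ] tooly [0.9  0.44 0.02]
ring 4965 ((0.6121304035186768, 0.33444058895111084), 0.06003948673605919) 0.02819839683271741
```

View pics/w4.png

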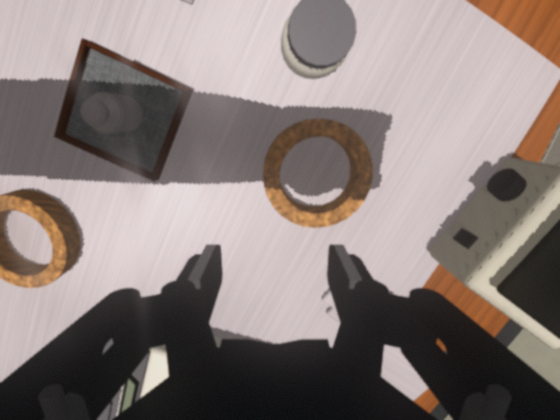

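```bash
python3 -m handwheel '[[[0.009,-0.004,0.03],[1.2,0,-2.3],0.25],[[0,0,0.045],[0,0,0],0.25],[[0,0,0.045],[0,0,0],0.25],[[0,0,0.02],[0,0,0],0.25],[[0,0,0],[0,0,0],0.25]]'; python3 - <<'E'
from h import *
go([.5675,.310,.012],28.6)
E
```

```text
t: 12.4
tcp_pos: [0.5609, 0.3123, 0.0681]
tool_rot: [1.595, 2.704, 0.01]
force: [-0.1, -0.2, 0.1]
width: 0.0531
t 12.4 tcp [0.5609 0.3123 0.0681] jaw 28.9 tiltz [ 0.005  0.005 -1.   ] w 0.0531 F [-0.1 -0.2  0.1] j6 [0.4  1.47]
 shift tool mm [-5.3  4.3 56.1] turn [ 0.4 -0.1  0.3] alt [   0.2    0.6 -179.7] toolx [-0.48  0.88  0.  ] tooly [0.88 0.48 0.01]
```

```bash
python3 -m handwheel '[[[-0.005,0.004,0.01],[0.4,0,0],0.25],[[0,0,0.02],[0,0,0],0.25],[[0,0,0.015],[0,0,0],0.25],[[0,0,0.005],[0,0,0],0.25]]'; python3 - <<'E'
from h import *
go([.5675,.310,.012],28.6)
E
```

```text
t: 12.9
tcp_pos: [0.5694, 0.3114, 0.02]
tool_rot: [1.594, 2.704, 0.01]
force: [0.1, 0.3, 0.0]
width: 0.0536
t 12.9 tcp [0.5694 0.3114 0.02  ] jaw 29.0 tiltz [ 0.005  0.004 -1.   ] w 0.0536 F [0.1 0.3 0. ] j6 [0.4  1.46]
 shift tool mm [-0.3 -2.4  8. ] turn [ 0.4 -0.1  0.4] alt [ 1.000e-01  6.000e-01 -1.796e+02] toolx [-0.48  0.87  0.  ] tooly [0.87 0.48 0.01]
```

```bash
python3 -m handwheel '[[[0,-0.002,0.007],[0.4,0,0],0.1],[[0,0,0.001],[0,0,0],-0.2],[[0,0,0],[0,0,0],-0.7],[[0,0,0],[0,0,0],-0.8],[[0,0,0],[0,0,0],-0.8],[[0,0,0],[0,0,0],-0.8]]' 20; python3 - <<'E'
from h import *
go([.5675,.310,.012],28.6)
E
```

```text
t: 13.65
tcp_pos: [0.568, 0.3106, 0.012]
tool_rot: [-1.595, -2.706, -0.001]
force: [-0.0, 0.1, -0.7]
width: 0.0197
t 13.65 tcp [0.568  0.3106 0.012 ] jaw 29.0 tiltz [-0.001  0.001 -1.   ] w 0.0197 F [-0.   0.1 -0.7] j6 [0.4  1.46]
 shift tool mm [-0.3 -0.7  0. ] turn [-0.  -0.1  0.4] alt [ 1.000e-01 -0.000e+00 -1.796e+02] toolx [-0.48  0.87  0.  ] tooly [ 0.87  0.48 -0.  ]
```

```bash
python3 -m handwheel '[[[0,0,-0.02],[0,0,0],-0.8],[[0,0,-0.04],[0,0,0],-0.8],[[0,0,-0.05],[0,0,0],-0.8],[[-0.03,-0.014,-0.02],[0,0,0],-0.8],[[-0.045,-0.022,0],[0,0,0],-0.8],[[-0.045,-0.022,0],[0,0,0],-0.8],[[-0.045,-0.022,0],[0,0,0],-0.8],[[-0.045,-0.022,0],[0,0,0],-0.8],[[-0.045,-0.022,0],[0,0,0],-0.8],[[-0.03,-0.012,0],[0,0,0],-0.8]]'; python3 - <<'E'
from h import *
go([.588,-.043,.12],29)
E
```

```text
t: 14.9
tcp_pos: [0.5927, -0.0106, 0.1643]
tool_rot: [1.577, 2.696, 0.02]
force: [0.6, 1.0, -0.6]
width: 0.0193
t 14.9 tcp [ 0.5927 -0.0106  0.1643] jaw 29.4 tiltz [ 0.022  0.002 -1.   ] w 0.0193 F [ 0.6  1.  -0.6] j6 [-0.13  0.92]
 shift tool mm [-25.5 -20.9  44.1] turn [1.2 0.5 0.4] alt [  -0.8    1.8 -179.6] toolx [-0.49  0.87 -0.01] tooly [0.87 0.49 0.02]
```

```bash
python3 -m handwheel '[[[-0.013,-0.01,0],[1.2,0.5,0],-0.8],[[-0.012,-0.01,0],[0,0,0],-0.8],[[0,0,0.02],[0,0,0],-0.8],[[0,0,0.02],[0,0,0],-0.8],[[0,0,0],[0,0,0],-0.8]]'; python3 - <<'E'
from h import *
go([.588,-.043,.084],29)
c=cap('wrist','w5.png');W=cloud(c);np.save('w5.npy',W)
E
```

```text
t: 15.52
tcp_pos: [0.5883, -0.0441, 0.1282]
tool_rot: [1.585, 2.709, 0.002]
force: [-0.7, -0.5, -0.3]
width: 0.0193
t 15.53 tcp [ 0.5883 -0.0441  0.1282] jaw 29.3 tiltz [ 0.003 -0.    -1.   ] w 0.0193 F [-0.7 -0.5 -0.3] j6 [-0.19  0.87]
 shift tool mm [ 1.2  0.2 44.2] turn [0.1 0.1 0.3] alt [  -0.2    0.2 -179.7] toolx [-0.49  0.87 -0.  ] tooly [0.87 0.49 0.  ]
```

View pics/w5.png

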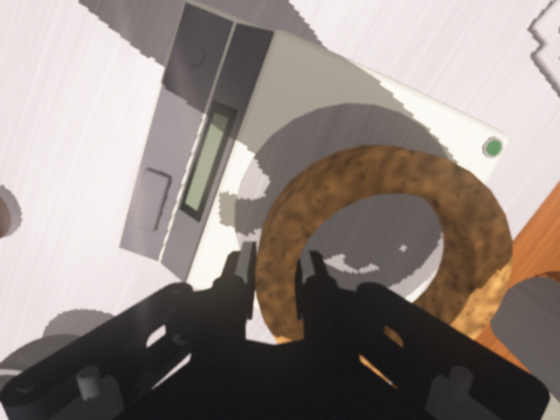

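```bash
python3 -m handwheel '[[[0.001,0,0.02],[0.1,0.1,0],-0.8],[[0,0,0.015],[0,0,0],-0.8],[[0,0,0.005],[0,0,0],-0.8],[[0,0,0],[0,0,0],-0.8]]'; python3 - <<'E'
from h import *
go([.588,-.043,.082],29)
E
```

```text
t: 16.08
tcp_pos: [0.5895, -0.0424, 0.0884]
tool_rot: [1.582, 2.709, 0.003]
force: [-0.3, -0.0, -0.4]
width: 0.0192
t 16.07 tcp [ 0.5895 -0.0424  0.0884] jaw 29.4 tiltz [ 0.005 -0.    -1.   ] w 0.0192 F [-0.3 -0.  -0.4] j6 [-0.19  0.87]
 shift tool mm [ 0.3 -1.6  6.4] turn [0.2 0.1 0.4] alt [  -0.2    0.4 -179.6] toolx [-0.49  0.87 -0.  ] tooly [0.87 0.49 0.  ]
```

```bash
python3 -m handwheel '[[[0,-0.001,0.004],[0.2,0.1,0],-0.8],[[0,0,0.002],[0,0,0],-0.8],[[0,0,0],[0,0,0],-0.8]]'; python3 -m handwheel '[[[0,0,0.002],[0,0,0],-0.8]]'
```

```text
t: 16.45
tcp_pos: [0.5893, -0.0432, 0.083]
tool_rot: [1.583, 2.711, 0.001]
force: [0.1, 1.0, -0.5]
width: 0.0193
t: 16.58
tcp_pos: [0.5897, -0.0433, 0.0814]
tool_rot: [1.583, 2.71, 0.001]
force: [0.6, 0.8, -0.9]
width: 0.0193
```

```bash
python3 -m handwheel '[[[0,0,0.0015],[0,0,0],-0.8]]';python3 -m handwheel '[[[0,0,0.0015],[0,0,0],-0.8]]'
```

```text
t: 16.7
tcp_pos: [0.5898, -0.0433, 0.0812]
tool_rot: [1.583, 2.709, 0.002]
force: [-3.6, 0.6, 7.4]
width: 0.0194
t: 16.82
tcp_pos: [0.5898, -0.0434, 0.0812]
tool_rot: [1.582, 2.709, 0.002]
force: [-3.8, 1.6, 6.8]
width: 0.0191
```

```bash
python3 -m handwheel '[[[0,0,0],[0,0,0],-0.2],[[0,0,0],[0,0,0],0.1],[[0,0,0],[0,0,0],0.15],[[0,0,-0.01],[0,0,0],0.15],[[0,0,-0.03],[0,0,0],0.15],[[0,0,-0.05],[0,0,0],0.15],[[0.01,-0.03,-0.05],[0,0,0],0.15],[[0,-0.03,-0.04],[0,0,0],0.6],[[0,0,0],[0,0,0],0.6]]'; python3 - <<'E'
from h import *
go([.49,-.35,.25])
c=cap('wrist','w6.png');W=cloud(c);p=W.reshape(-1,3);np.save('w6.npy',W)
m=(abs(p[:,0]-.633)<.08)&(abs(p[:,1]+.018)<.08)&(p[:,2]>.09)&(p[:,2]<.115);s=p[m]
print('ring',len(s),cv2.minEnclosingCircle(s[:,:2].astype(np.float32)),np.median(s[:,2]))
A=np.c_[s[:,:2]-s[:,:2].mean(0),np.ones(len(s))];k=np.linalg.lstsq(A,s[:,2],rcond=None)[0];print('plane',k)
q=p[(abs(p[:,2]-.070)<.005)&(np.hypot(p[:,0]-.633,p[:,1]+.018)<.095)]
print('pan pts',len(q),cv2.minEnclosingCircle(q[:,:2].astype(np.float32)))
c=cap('top','t6.png');W=cloud(c);p=W.reshape(-1,3)
s=p[(abs(p[:,0]-.633)<.08)&(abs(p[:,1]+.018)<.08)&(p[:,2]>.092)&(p[:,2]<.112)]
if len(s): print('top ring',len(s),cv2.minEnclosingCircle(s[:,:2].astype(np.float32)),np.median(s[:,2]))
# bowl in old pics
for n in ['w1','top0','scene0']:
    p=np.load(n+'.npy').reshape(-1,3)
    b=p[(p[:,0]>.39)&(p[:,0]<.58)&(p[:,1]<-.25)&(p[:,1]>-.48)&(p[:,2]>.008)&(p[:,2]<.09)]
    print(n,len(b),np.round(b.min(0),3),np.round(b.max(0),3))
E
```

```text
t: 17.95
tcp_pos: [0.5306, -0.0644, 0.2686]
tool_rot: [1.58, 2.708, 0.002]
force: [0.4, -0.3, -0.2]
width: 0.0686
t 17.95 tcp [ 0.5306 -0.0644  0.2686] jaw 29.5 tiltz [ 0.006 -0.002 -1.   ] w 0.0686 F [ 0.4 -0.3 -0.2] j6 [-0.25  0.81]
 shift tool mm [-228.6 -175.9   19. ] turn [ 0.2  0.3 -0. ] alt [  0.5  -0.4 180. ] toolx [-0.49  0.87 -0.01] tooly [0.87 0.49 0.  ]
ring 5028 ((0.634326159954071, -0.018310420215129852), 0.06029520556330681) 0.09820867605505013
plane [-0.00128368  0.00203474  0.09787015]
pan pts 7832 ((0.6332312822341919, -0.018206343054771423), 0.08044679462909698)
top ring 233 ((0.6350863575935364, -0.012746499851346016), 0.0594964325428009) 0.10102109235801526
w1 6065 [ 0.43  -0.436  0.008] [ 0.554 -0.251  0.083]
top0 988 [ 0.391 -0.479  0.008] [ 0.577 -0.252  0.089]
scene0 1444 [ 0.402 -0.473  0.008] [ 0.577 -0.252  0.087]
```

View pics/w6.png

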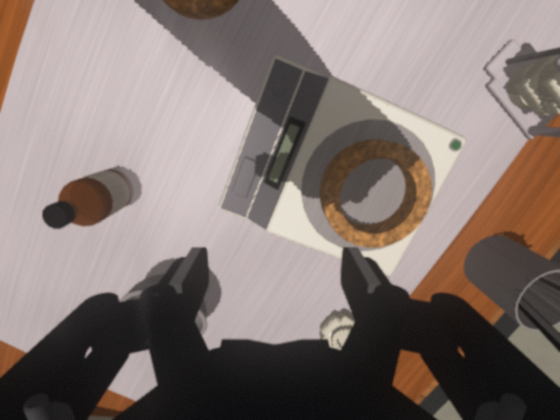

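```bash
python3 -m handwheel '[[[-0.045,-0.027,0],[0.2,0.3,0],0.6],[[-0.045,-0.027,0],[0,0,0],0.6],[[-0.045,-0.027,0],[0,0,0],0.6],[[-0.045,-0.027,0],[0,0,0],0.6],[[-0.045,-0.027,0],[0,0,0],0.6],[[-0.045,-0.027,0],[0,0,0],0.6],[[-0.04,-0.027,0],[0,0,0],0.6],[[0,0,0],[0,0,6],0.6],[[0,0,0],[0,0,6],0.6],[[0,0,0],[0,0,0],0.6]]'; python3 - <<'E'
from h import *
go([.52,-.43,.25],17)
c=cap('wrist','w7.png');W=cloud(c);np.save('w7.npy',W)
for n in ['mixing_bowl_centre','mixing_bowl_grip']: print(n,[(round(d['p'],2),np.round(d['extent'])) for d in bot.spot_in(n,'wrist')])
E
```

```text
t: 19.3
tcp_pos: [0.52, -0.4318, 0.2314]
tool_rot: [-1.827, -2.499, -0.007]
force: [-0.6, 0.0, -0.7]
width: 0.0682
t 19.3 tcp [ 0.52   -0.4318  0.2314] jaw 17.7 tiltz [-0.034  0.031 -0.999] w 0.0682 F [-0.6  0.  -0.7] j6 [-0.79  0.47]
 shift tool mm [  2.4   0.1 -18.5] turn [-1.3 -2.3  0.7] alt [   3.5   -2.1 -179.3] toolx [-0.3   0.95  0.04] tooly [ 0.95  0.3  -0.02]
mixing_bowl_centre [(0.62, array([289.,  96., 129., 192.]))]
mixing_bowl_grip [(0.76, array([288.,  98., 128., 187.]))]
```

View pics/w7.png

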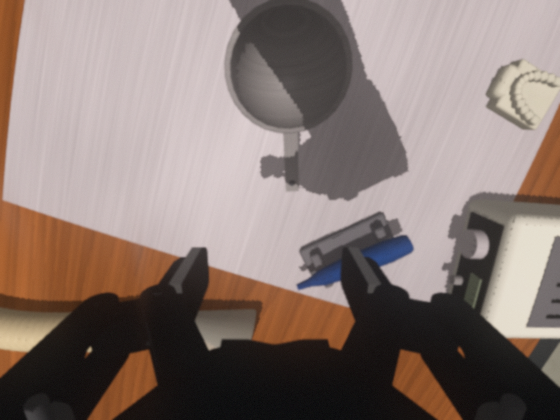

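```bash
cat > bowl.py <<'E'
from h import *
from scipy.optimize import least_squares
def fit(W,c0,az0,cz=.060):
    p=W.reshape(-1,3);p=p[~np.isnan(p[:,0])]
    d=p-np.r_[c0,cz];rr=np.linalg.norm(d,axis=1)
    s=p[(rr<.068)&(rr>.05)&(p[:,2]>.006)]
    f=lambda q:np.linalg.norm(s-q[:3],axis=1)-q[3]
    r=least_squares(f,[*c0,cz,.059],loss='soft_l1',f_scale=.001);print(' sphere',len(s),np.round(r.x,4),'rms',np.sqrt(np.mean(f(r.x)**2)))
    c=r.x[:3]
    for _ in range(3):
        h=np.array([np.cos(az0),np.sin(az0)]);e=p[:,:2]-c[:2];u=e@h;v=e@[-h[1],h[0]]
        k=(u>.07)&(u<.135)&(abs(v)<.02)&(p[:,2]>.008)&(p[:,2]<.08)
        if k.sum()<10: print('few');break
        a=p[k];az0=np.arctan2(np.median(a[:,1]-c[1]),np.median(a[:,0]-c[0]))
    co=np.polyfit(u[k],a[:,2],1)
    print(' handle',k.sum(),'az deg',round(np.degrees(az0),1),'slope',co,'v range',np.percentile(v[k],[5,95]))
    return c,az0
E
python3 - <<'E'
from bowl import *
for n in ['w7','w1','top0','scene0']: print(n); fit(np.load(n+'.npy'),[.493,-.335],np.radians(-73))
E
```

```text
w7
 sphere 4440 [ 0.4918 -0.3145  0.0601  0.0581] rms 0.0043169030810783346
 handle 633 az deg -68.4 slope [-0.35666445  0.05685016] v range [-0.00736426  0.0071594 ]
w1
 sphere 2307 [ 0.4921 -0.3145  0.0592  0.0574] rms 0.0041381281887669
 handle 355 az deg -67.1 slope [-0.31515343  0.05094204] v range [-0.00992194  0.00615031]
top0
 sphere 419 [ 0.4917 -0.3195  0.0634  0.0589] rms 0.004182790816169468
 handle 70 az deg -68.6 slope [-0.38147005  0.05816855] v range [-0.01604394  0.00933641]
scene0
 sphere 569 [ 0.4951 -0.3213  0.0643  0.0601] rms 0.004559781325447171
 handle 140 az deg -65.7 slope [-0.28066859  0.0473249 ] v range [-0.01128332  0.00731456]
```

```bash
python3 -m handwheel '[[[0.03,-0.01,0.03],[-1.3,-2.3,-4],0.4],[[0,0,0.03],[0,0,0],0.3],[[0,0,0],[0,0,0],0.3]]'; python3 - <<'E'
from bowl import *
for n in ['w7','w1']: c,a=fit(np.load(n+'.npy'),[.492,-.3145],np.radians(-68))
W=cloud(cap('wrist','w8.png'));np.save('w8.npy',W);c,a=fit(W,[.492,-.3145],np.radians(-68))
g=c[:2]+.0897*np.array([np.cos(a),np.sin(a)]);print(g)
go([*g,.011],np.degrees(a)+90)
E
```

```text
t: 19.82
tcp_pos: [0.5, -0.4026, 0.1672]
tool_rot: [-1.752, -2.599, -0.004]
force: [0.9, -0.1, 0.1]
width: 0.0554
 sphere 12382 [ 0.4917 -0.3126  0.0597  0.058 ] rms 0.0013991555266249945
 handle 656 az deg -68.7 slope [-0.35748145  0.05756537] v range [-0.0073746   0.00713368]
 sphere 5852 [ 0.4922 -0.3108  0.0595  0.0587] rms 0.0013279850360134488
 handle 377 az deg -67.9 slope [-0.32621575  0.05321753] v range [-0.00973068  0.00602102]
 sphere 18916 [ 0.4916 -0.3125  0.0597  0.0579] rms 0.0014126968559130327
 handle 881 az deg -68.9 slope [-0.34978193  0.05660022] v range [-0.00785046  0.00723038]
[ 0.523925   -0.39611274]
t 19.88 tcp [ 0.5007 -0.4031  0.1692] jaw 22.0 tiltz [-0.003  0.005 -1.   ] w 0.0558 F [ 0.2  0.7 -0. ] j6 [-0.78  0.4 ]
 shift tool mm [ -3.2  24.3 158.1] turn [-0.1 -0.3  0.9] alt [ 5.000e-01 -1.000e-01 -1.791e+02] toolx [-0.37  0.93  0.01] tooly [ 0.93  0.37 -0.  ]
```

Great fit: centre (0.4916,-0.3125), azimuth −68.9°, slope 0.35. Descend over the handle.

```bash
python3 -m handwheel '[[[-0.003,0.024,0],[0,-0.3,0.9],0.2],[[0,0,0.04],[0,0,0],0.15],[[0,0,0.04],[0,0,0],0.15],[[0,0,0.02],[0,0,0],0.1],[[0,0,0],[0,0,0],0.1]]'; python3 - <<'E'
from h import *
go([.524,-.396,.011],21.1)
E
```

```text
t: 20.5
tcp_pos: [0.535, -0.4052, 0.0848]
tool_rot: [1.758, 2.57, -0.008]
force: [0.5, -0.4, 0.4]
width: 0.0469
t 20.5 tcp [ 0.535  -0.4052  0.0848] jaw 21.3 tiltz [ 0.02 -0.02 -1.  ] w 0.0469 F [ 0.5 -0.4  0.4] j6 [-0.75  0.45]
 shift tool mm [14.5 -7.8 73.4] turn [0.7 1.5 0.2] alt [  -2.3    1.  -179.8] toolx [-0.36  0.93 -0.03] tooly [0.93 0.36 0.01]
```

```bash
python3 -m handwheel '[[[0.014,-0.008,0.01],[0.7,1.5,0],0.1],[[0,0,0.015],[0,0,0],0.1],[[0,0,0.015],[0,0,0],0.1],[[0,0,0],[0,0,0],0.1]]'; python3 - <<'E'
from h import *
go([.524,-.396,.011],21.1)
E
```

```text
t: 21.0
tcp_pos: [0.525, -0.3975, 0.0479]
tool_rot: [1.77, 2.588, -0.002]
force: [-0.5, 0.5, -0.0]
width: 0.047
t 21.0 tcp [ 0.525  -0.3975  0.0479] jaw 21.3 tiltz [ 0.005 -0.005 -1.   ] w 0.047 F [-0.5  0.5 -0. ] j6 [-0.75  0.45]
 shift tool mm [ 1.9 -0.5 36.9] turn [0.2 0.4 0.2] alt [  -0.6    0.2 -179.8] toolx [-0.36  0.93 -0.01] tooly [0.93 0.36 0.  ]
```

```bash
python3 -m handwheel '[[[0.002,0,0.013],[0.2,0.4,0],0.1],[[0.001,0,0.012],[0,0.2,0],0.1],[[0.001,0,0.005],[0,0.2,0],0.1],[[0,0,0],[0,0,0],0.1]]'; python3 - <<'E'
from h import *
go([.524,-.396,.011],21.1)
E
```

```text
t: 21.5
tcp_pos: [0.5233, -0.3934, 0.0154]
tool_rot: [-1.769, -2.586, -0.007]
force: [-0.4, 0.7, -0.1]
width: 0.0473
t 21.5 tcp [ 0.5233 -0.3934  0.0154] jaw 21.3 tiltz [-0.005  0.008 -1.   ] w 0.0473 F [-0.4  0.7 -0.1] j6 [-0.75  0.45]
 shift tool mm [-2.8 -0.3  4.4] turn [-0.1 -0.5  0.2] alt [ 8.000e-01 -1.000e-01 -1.798e+02] toolx [-0.36  0.93  0.01] tooly [ 0.93  0.36 -0.  ]
```

```bash
python3 -m handwheel '[[[-0.002,0,0.003],[0,-0.5,0],0.0],[[0,0,0],[0,0,0],-0.4],[[0,0,0],[0,0,0],-0.7],[[0,0,0],[0,0,0],-0.9],[[0,0,0],[0,0,0],-0.9],[[0,0,0],[0,0,0],-0.9]]' 90; python3 - <<'E'
from bowl import *
W=cloud(cap('wrist'));fit(W,[.492,-.3125],np.radians(-69))
go([.524,-.396,.011],21.1)
E
```

```text
t: 22.25
tcp_pos: [0.5245, -0.3959, 0.0136]
tool_rot: [1.773, 2.592, -0.003]
force: [-0.5, 0.2, -0.6]
width: 0.0141
 sphere 71458 [ 0.4917 -0.3123  0.0587  0.0573] rms 0.001192105292244163
 handle 8471 az deg -63.5 slope [-1.02875911  0.13214482] v range [-0.01804496  0.0140223 ]
t 22.3 tcp [ 0.5245 -0.3959  0.0136] jaw 21.3 tiltz [-0.    -0.002 -1.   ] w 0.0143 F [-0.5  0.  -0.6] j6 [-0.75  0.45]
 shift tool mm [ 0.1 -0.5  2.6] turn [-0.   0.1  0.2] alt [-2.000e-01 -1.000e-01 -1.798e+02] toolx [-0.36  0.93 -0.  ] tooly [ 0.93  0.36 -0.  ]
```

```bash
python3 -m handwheel '[[[0,0,-0.01],[0,0,0],-0.9],[[0,0,-0.02],[0,0,0],-0.9],[[0,0,-0.03],[0,0,0],-0.9],[[0,0,-0.04],[0,0,0],-0.9],[[0,0,-0.04],[0,0,0],-0.9],[[0,0,-0.04],[0,0,0],-0.9],[[0,0,-0.02],[0,-5,0],-0.9],[[0,0,0],[0,-5,0],-0.9],[[0,0,0],[0,-5,0],-0.9],[[0,0,0],[0,-4,0],-0.9]]'; python3 - <<'E'
from bowl import *
go([.670,-.111,.16],21.1)
s=bot.observe();M=R.from_rotvec(s['tool_rot']).as_matrix();q=s['tcp_pos']+M@[.0896,0,-.046];print('bowl pred',q)
c=cap('wrist','w9.png');W=cloud(c);np.save('w9.npy',W);fit(W,q[:2],np.radians(-69),q[2])
E
```

```text
t: 23.55
tcp_pos: [0.5263, -0.3983, 0.2352]
tool_rot: [1.602, 2.334, -0.28]
force: [-0.4, 1.2, -2.8]
width: 0.014
t 23.55 tcp [ 0.5263 -0.3983  0.2352] jaw 21.2 tiltz [ 0.131 -0.323 -0.937] w 0.014 F [-0.4  1.2 -2.8] j6 [-0.67  0.51]
 shift tool mm [229.3 237.2  -3.3] turn [ 0.4 20.4 -0. ] alt [ 31.8  -0.6 177.1] toolx [-0.34  0.88 -0.35] tooly [0.93 0.36 0.01]
bowl pred [ 0.49014997 -0.30509241  0.24710549]
 sphere 79982 [ 0.4898 -0.3048  0.2453  0.0572] rms 0.0011916338805006376
fewTraceback (most recent call last):
  File "<stdin>", line 4, in <module>
  File "bowl.py", line 15, in fit
    co=np.polyfit(u[k],a[:,2],1)
                       ^
UnboundLocalError: cannot access local variable 'a' where it is not associated with a value
```

View pics/w9.png

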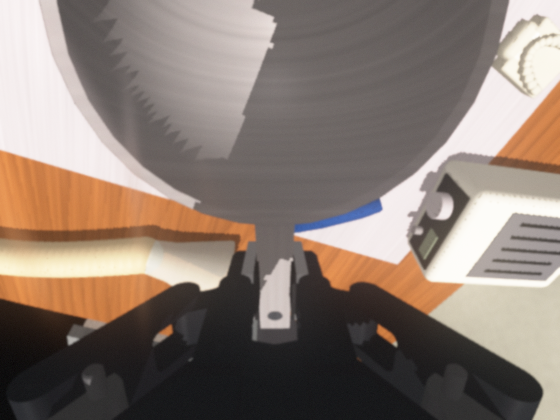

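```bash
python3 -m handwheel '[[[0.015,0.015,-0.004],[0,0,0],-0.9],[[0.028,0.03,-0.005],[0,0,0],-0.9],[[0.028,0.03,-0.005],[0,0,0],-0.9],[[0.028,0.03,-0.005],[0,0,0],-0.9],[[0.028,0.03,-0.005],[0,0,0],-0.9],[[0.028,0.03,0],[0,0,0],-0.9],[[0.028,0.03,0],[0,0,0],-0.9],[[0.02,0.02,0],[0,0,0],-0.9],[[0.0,0.0,0],[0,0,0],-0.9]]'; cat >> h.py <<'E'
def bowlgo(target,lv=20.05):
    s=bot.observe();M=R.from_rotvec(s['tool_rot']).as_matrix();q=s['tcp_pos']+M@[.0896,0,-.046]
    a=np.radians(lv);bz=M@np.array([-np.sin(a)*-1 if 0 else -np.sin(a),0,-np.cos(a)])
    # bowl z in tool frame at grip: up tilted toward handle (-x tool)
    er=np.cross(bz,[0,0,1])
    print('t',round(s['t'],2),'bowl',np.round(q,4),'tiltdeg',np.round(np.degrees(np.arccos(bz[2])),2),'F',np.round(s['force'],1),'w',round(s['width'],4))
    print(' shift mm',np.round(M.T@(np.array(target)-q)*1000,1),'turn',np.round(np.degrees(M.T@er),1),'down=',np.round(M.T@[0,0,-1],3))
E
python3 - <<'E'
from h import *
bowlgo([.634,-.018,.18])
W=cloud(cap('wrist'));p=W.reshape(-1,3)
s=p[(abs(p[:,0]-.634)<.075)&(abs(p[:,1]+.018)<.075)&(p[:,2]>.09)&(p[:,2]<.108)]
print(len(s))
c=cap('top');p=cloud(c).reshape(-1,3);s=p[(abs(p[:,0]-.634)<.09)&(abs(p[:,1]+.018)<.13)&(p[:,2]>.18)&(p[:,2]<.25)];print('top bowl rim',len(s),cv2.minEnclosingCircle(s[:,:2].astype(np.float32)))
E
```

```text
t: 24.72
tcp_pos: [0.6582, -0.1247, 0.1986]
tool_rot: [1.604, 2.334, -0.271]
force: [-0.5, 0.6, -1.5]
width: 0.0144
t 24.73 bowl [ 0.6221 -0.0315  0.2109] tiltdeg 0.69 F [-0.5  0.6 -1.5] w 0.0144
 shift mm [18.5 15.7 26.3] turn [ 0.6  0.1 -0.2] down= [ 0.344 -0.012  0.939]
0
top bowl rim 127 ((0.6245566606521606, -0.09987033903598785), 0.06499455869197845)
```

```bash
python3 -m handwheel '[[[0.01,0.008,0.01],[0.6,0.1,-0.2],-0.9],[[0.008,0.008,0.014],[0,0,0],-0.9],[[0,0,0],[0,0,0],-0.9],[[0,0,0],[0,0,0],-0.9]]'; python3 - <<'E'
from h import *
bowlgo([.634,-.018,.155])
E
```

```text
t: 25.32
tcp_pos: [0.6698, -0.1151, 0.1695]
tool_rot: [1.613, 2.335, -0.286]
force: [-0.8, -0.5, -1.8]
width: 0.0142
t 25.32 bowl [ 0.6344 -0.0216  0.1818] tiltdeg 0.11 F [-0.8 -0.5 -1.8] w 0.0142
 shift mm [12.6  0.9 24. ] turn [ 0.   0.1 -0. ] down= [ 0.344 -0.001  0.939]
```

```bash
python3 -m handwheel '[[[0.005,0.001,0.012],[0,0,0],-0.9],[[0.006,0,0.012],[0,0,0],-0.9],[[0,0,0],[0,0,0],-0.9],[[0,0,0],[0,0,0],-0.9]]'; python3 - <<'E'
from h import *
bowlgo([.634,-.018,.1435])
E
```

```text
t: 25.82
tcp_pos: [0.6694, -0.1132, 0.1411]
tool_rot: [1.614, 2.335, -0.287]
force: [0.6, 0.6, -2.0]
width: 0.0141
t 25.82 bowl [ 0.6341 -0.0196  0.1534] tiltdeg 0.09 F [ 0.6  0.6 -2. ] w 0.0141
 shift mm [4.9 0.5 8.8] turn [-0.   0.1  0. ] down= [0.344 0.    0.939]
```

```bash
python3 -m handwheel '[[[0.003,0,0.003],[0,0,0],-0.9],[[0.002,0,0.003],[0,0,0],-0.9],[[0,0,0],[0,0,0],-0.9]]'; python3 - <<'E'
from h import *
bowlgo([.634,-.018,.1425])
E
python3 -m handwheel '[[[0.0005,0,0.002],[0,0,0],-0.9]]'; python3 -m handwheel '[[[0.0005,0,0.0015],[0,0,0],-0.9]]'
```

```text
t: 26.2
tcp_pos: [0.6689, -0.1105, 0.1343]
tool_rot: [1.614, 2.334, -0.286]
force: [0.2, 0.0, -2.1]
width: 0.0139
t 26.2 bowl [ 0.6336 -0.017   0.1466] tiltdeg 0.15 F [ 0.2  0.  -2.1] w 0.0139
 shift mm [0.4 0.1 4.2] turn [ 0.1  0.1 -0. ] down= [ 0.345 -0.001  0.939]
t: 26.32
tcp_pos: [0.6693, -0.1107, 0.1327]
tool_rot: [1.613, 2.333, -0.285]
force: [1.0, 0.4, -2.0]
width: 0.0138
t: 26.45
tcp_pos: [0.6695, -0.1109, 0.1314]
tool_rot: [1.613, 2.332, -0.285]
force: [0.4, -0.3, -0.4]
width: 0.0142
```

```bash
python3 -m handwheel '[[[0.0005,0,0.001],[0,0,0],-0.9]]'; python3 -m handwheel '[[[0.0004,0,0.001],[0,0,0],-0.9]]';  python3 - <<'E'
from h import *
bowlgo([.634,-.018,.1425])
E
```

```text
t: 26.58
tcp_pos: [0.6697, -0.111, 0.1309]
tool_rot: [1.613, 2.332, -0.285]
force: [-0.8, -0.0, 0.5]
width: 0.0144
t: 26.7
tcp_pos: [0.6699, -0.1111, 0.1305]
tool_rot: [1.613, 2.331, -0.284]
force: [-1.2, -1.1, 0.4]
width: 0.0141
t 26.7 bowl [ 0.6345 -0.0176  0.1425] tiltdeg 0.32 F [-1.2 -1.1  0.4] w 0.0141
 shift mm [-0.2 -0.6  0.1] turn [ 0.2  0.2 -0.1] down= [ 0.347 -0.004  0.938]
```

```bash
python3 -m handwheel '[[[0.0003,0,0.0008],[0,0,0],-0.9],[[0,0,0],[0,0,0],-0.5],[[0,0,0],[0,0,0],-0.2],[[0,0,0],[0,0,0],-0.1],[[0,0,0],[0,0,0],0.0],[[0,0,-0.015],[0,0,0],0.0],[[0,0,-0.025],[0,0,0],0.0],[[-0.01,0,-0.025],[0,0,0],0],[[-0.02,0,-0.03],[0,5,0],0],[[-0.02,0,-0.02],[0,5,0],0]]' 20; python3 - <<'E'
from bowl import *
W=cloud(cap('wrist','w10.png'));np.save('w10.npy',W)
try: fit(W,[.634,-.018],np.radians(-69),.1425)
except Exception as e: print(e)
p=W.reshape(-1,3);h=np.array([.358,-.934]);e=p[:,:2]-[.634,-.018];u=e@h;v=e@[.934,.358]
k=(u>.075)&(u<.13)&(abs(v)<.007)&(p[:,2]>.11)&(p[:,2]<.18);print('handle',k.sum(),np.polyfit(u[k],p[k,2],1) if k.sum()>10 else '',np.median(p[k,2]) if k.any() else '')
rr=np.linalg.norm(p-[.634,-.018,.1425],axis=1)
s=p[(p[:,2]>.139)&(p[:,2]<.155)&(rr<.068)&(rr>.053)];A=np.c_[s[:,:2]-[.634,-.018],np.ones(len(s))];print('rim',len(s),np.linalg.lstsq(A,s[:,2],rcond=None)[0])
c=cap('top','t10.png');p=cloud(c).reshape(-1,3);s=p[(p[:,2]>.085)&(p[:,2]<.115)&(np.hypot(p[:,0]-.635,p[:,1]+.016)<.07)];print('top ring',len(s),s.min(0),s.max(0))
go([.5,-.1,.25])
E
```

```text
t: 27.95
tcp_pos: [0.6704, -0.1148, 0.2577]
tool_rot: [1.696, 2.468, -0.145]
force: [0.1, -0.6, 1.1]
width: 0.0428
 sphere 19777 [ 0.6344 -0.019   0.1416  0.0576] rms 0.0012754523842348625
 handle 691 az deg -52.7 slope [-0.03862195  0.06160718] v range [-0.00717476  0.0187817 ]
handle 936 [-0.0365956   0.14052562] 0.13681389303945884
rim 3052 [-0.00162774  0.03440278  0.14322297]
top ring 95 [ 0.59592302 -0.00083082  0.08834048] [0.67988135 0.03352964 0.11470307]
t 28.05 tcp [ 0.6724 -0.119   0.2592] jaw 20.7 tiltz [ 0.067 -0.164 -0.984] w 0.0428 F [ 0.1 -0.1  0.7] j6 [-0.21  1.  ]
 shift tool mm [  78.9 -154.6   -5.7] turn [ 0.3 10.2 -0. ] alt [ 16.   -0.5 179.3] toolx [-0.35  0.92 -0.18] tooly [0.94 0.35 0.01]
```

View pics/w10.png

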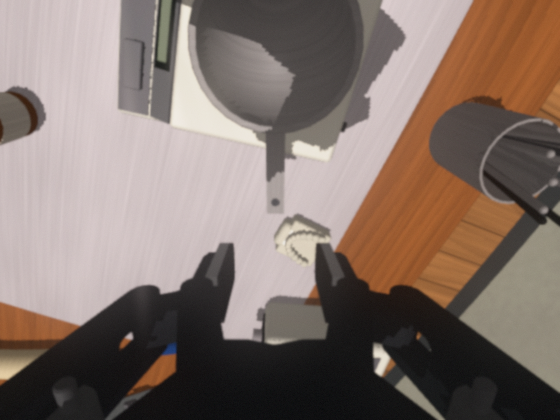

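```bash
python3 -m handwheel '[[[0.02,-0.04,0],[0,5,0],-0.5],[[0.02,-0.04,0],[0,5,0],-1],[[0.02,-0.04,0],[0,0,0],-1],[[0.02,-0.03,0],[0,0,-10],-1],[[0,0,0],[0,0,-10],-1],[[0,0,0],[0,0,-10],-1],[[0,0,0],[0,0,-10],-1],[[0,0,0],[0,0,-10],-1],[[0,0,0],[0,0,-10],-1],[[0,0,0],[0,0,-10],-1]]'; python3 - <<'E'
from h import *
go([.502,-.0915,.1],97.8)
for n,(u,v) in {'w1':(219,92),'w6':(243,178)}.items(): print(n,np.nanmedian(np.load(n+'.npy')[v-2:v+3,u-2:u+3].reshape(-1,3),0))
c=cap('wrist','w11.png');W=cloud(c)
for d in bot.spot_in('tare_key_top','wrist'):
    u,v=[int(round(q)) for q in d['extent'][:2]];print(round(d['p'],2),np.round(d['extent']),W[v,u] if v<420 else '')
E
```

```text
t: 29.3
tcp_pos: [0.4924, -0.0885, 0.2448]
tool_rot: [0.092, -3.136, 0.002]
force: [1.2, 1.3, 0.6]
width: -0.0002
t 29.3 tcp [ 0.4924 -0.0885  0.2448] jaw 93.4 tiltz [-0.004 -0.001 -1.   ] w -0.0002 F [1.2 1.3 0.6] j6 [-0.31 -0.37]
 shift tool mm [-10.   -3.4 144.8] turn [-0.1 -0.2 -4.4] alt [-4.000e-01  1.000e-01  1.756e+02] toolx [-1.   -0.06  0.  ] tooly [-0.06  1.   -0.  ]
w1 [ 0.50042701 -0.08243269  0.04914884]
w6 [ 0.49858392 -0.08327284  0.04946851]
0.56 [280. 189.  41.  24.] [ 0.49882422 -0.0822101   0.04894703]
```

```bash
python3 -m handwheel '[[[-0.007,0.006,0.05],[0,0,-4.4],-1],[[0,0,0.05],[0,0,0],-1],[[0,0,0.04],[0,0,0],-1],[[0,0,0],[0,0,0],-1]]'; python3 - <<'E'
from h import *
go([.4995,-.083,.062],97.8)
E
```

```text
t: 29.9
tcp_pos: [0.4982, -0.0803, 0.1011]
tool_rot: [0.19, -3.134, 0.005]
force: [-0.1, 0.1, 0.1]
width: 0.0
t 29.9 tcp [ 0.4982 -0.0803  0.1011] jaw 96.9 tiltz [-0.002 -0.004 -1.   ] w 0.0 F [-0.1  0.1  0.1] j6 [-0.29 -0.41]
 shift tool mm [-1.1 -2.7 39.1] turn [-0.2 -0.1 -0.9] alt [ -0.2   0.3 179.1] toolx [-0.99 -0.12  0.  ] tooly [-0.12  0.99 -0.  ]
```

```bash
python3 -m handwheel '[[[-0.001,-0.003,0.015],[0,0,0],-1],[[0,0,0.015],[0,0,0],-1],[[0,0,0.005],[0,0,0],-1],[[0,0,0],[0,0,0],-1]]'; python3 - <<'E'
from h import *
go([.4995,-.083,.059],97.8)
E
python3 -m handwheel '[[[0,0,0.003],[0,0,0],-1]]'; python3 -m handwheel '[[[0,0,0.002],[0,0,0],-1]]'
```

```text
t: 30.4
tcp_pos: [0.5031, -0.0843, 0.0691]
tool_rot: [-0.185, 3.13, -0.011]
force: [0.2, 0.1, -0.2]
width: 0.0003
t 30.4 tcp [ 0.5031 -0.0843  0.0691] jaw 96.8 tiltz [ 0.006 -0.007 -1.   ] w 0.0003 F [ 0.2  0.1 -0.2] j6 [-0.29 -0.41]
 shift tool mm [ 3.4  1.8 10.1] turn [-0.4  0.3 -1. ] alt [  0.5   0.7 179. ] toolx [-0.99 -0.12 -0.01] tooly [-0.12  0.99 -0.01]
t: 30.52
tcp_pos: [0.5039, -0.0847, 0.067]
tool_rot: [-0.185, 3.128, -0.012]
force: [0.6, -0.9, 0.5]
width: 0.0001
t: 30.65
tcp_pos: [0.5043, -0.0848, 0.0653]
tool_rot: [-0.185, 3.127, -0.012]
force: [-0.8, 0.6, 0.5]
width: -0.0003
```

```bash
python3 -m handwheel '[[[0.004,0.001,0.002],[-0.4,0.3,0],-1],[[0,0,0.003],[0,0,0],-1]]'; python3 -m handwheel '[[[0,0,0.002],[0,0,0],-1]]'; python3 -m handwheel '[[[0,0,0.002],[0,0,0],-1]]';python3 -m handwheel '[[[0,0,0.002],[0,0,0],-1]]'
```

```text
t: 30.9
tcp_pos: [0.5003, -0.0844, 0.0606]
tool_rot: [-0.185, 3.133, -0.002]
force: [-0.2, -0.9, -0.4]
width: -0.0001
t: 31.02
tcp_pos: [0.5003, -0.0844, 0.0584]
tool_rot: [-0.185, 3.133, -0.002]
force: [-0.8, -0.3, 1.9]
width: 0.0001
t: 31.15
tcp_pos: [0.5003, -0.0843, 0.0566]
tool_rot: [-0.185, 3.133, -0.002]
force: [-1.1, -0.1, 2.9]
width: 0.0003
t: 31.28
tcp_pos: [0.5003, -0.0844, 0.055]
tool_rot: [-0.185, 3.132, -0.002]
force: [-2.4, 0.4, 9.0]
width: 0.0
```

```bash
python3 -m handwheel '[[[0,0,0.001],[0,0,0],-1],[[0,0,-0.01],[0,0,0],-1],[[0,0,-0.03],[0,0,0],-1],[[0,0,-0.05],[0,0,0],-1],[[0.03,0,-0.05],[0,0,0],-1],[[0.03,0,-0.04],[0,0,0],-1],[[0,0,0],[0,0,0],-1]]'; python3 - <<'E'
from bowl import *
W=cloud(cap('wrist','w12.png'));p=W.reshape(-1,3)
for d in bot.spot_in('tare_key_top','wrist')[:1]:
    u,v=[int(round(q)) for q in d['extent'][:2]];print('key',np.round(d['extent']),np.nanmedian(W[v-2:v+3,u-2:u+3].reshape(-1,3),0))
c=cap('top','t12.png');cs=cap('scene','s12.png')
for n,q in(('top',c),('scene',cs)):
    W=cloud(q);p=W.reshape(-1,3);print(n)
    try: fit(W,[.635,-.018],np.radians(-69),.1425)
    except Exception as e: print(e)
    s=p[(abs(p[:,0]-.394)<.03)&(abs(p[:,1]-.301)<.03)&(p[:,2]>.04)&(p[:,2]<.1)];print(' weight',s[:,2].max(),cv2.minEnclosingCircle(s[:,:2].astype(np.float32)))
a=cv2.resize(cs['frame'][130:330,70:490,::-1],(800,380));cv2.imwrite('pics/v12.png',a)
go([.5,-.1,.25])
E
```

```text
t: 32.15
tcp_pos: [0.4387, -0.0915, 0.2405]
tool_rot: [-0.186, 3.132, -0.004]
force: [0.8, -0.8, 0.7]
width: -0.0003
key [276. 234.  42.  18.] [ 0.50027488 -0.08303066  0.04959961]
top
 sphere 1062 [ 0.6338 -0.0187  0.1456  0.0587] rms 0.002656482717941303
 handle 78 az deg -77.8 slope [-1.01052891  0.14855092] v range [-0.01805261  0.0115871 ]
 weight 0.08008411397785453 ((0.3936852514743805, 0.30206674337387085), 0.020249497145414352)
scene
 sphere 1788 [ 0.6377 -0.0199  0.1447  0.0588] rms 0.002864481893173723
 handle 180 az deg -65.2 slope [-0.55340114  0.10950744] v range [-0.01727328  0.01791656]
 weight 0.07774014325332834 ((0.4008304178714752, 0.2990684509277344), 0.021392351016402245)
t 32.35 tcp [ 0.4376 -0.0904  0.2343] jaw 96.8 tiltz [-0.006  0.002 -1.   ] w -0.0001 F [ 0.1  0.  -0.6] j6 [-0.35 -0.47]
 shift tool mm [-60.7 -16.9 -16.1] turn [ 0.1 -0.3  0. ] alt [   0.5    0.2 -180. ] toolx [-0.99 -0.12  0.01] tooly [-0.12  0.99  0.  ]
```

View pics/v12.png

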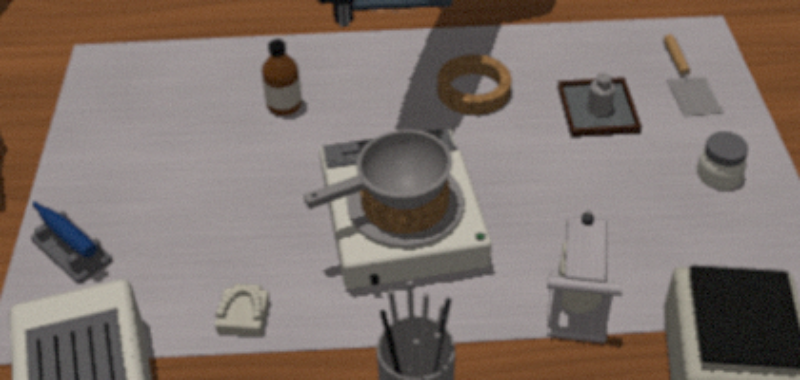

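The picture shows the bowl level in the ring on the pan (≈405,180), the weight upright in its tray (≈602,95), and the bystanders where they were. The key height reads as it did before the press (49.6 mm). Handing in.

```bash
python3 -c "
from bench import bot
print(bot.sign_off())"
```

```text
the job is handed in; nothing more can be done
None
```

I finished the job and handed it in at about 32 s of the 70 s allowed; the robot gives no verdict.

- **Check weight:** it stands in the tray at about (0.394, 0.301). Right after I let go, the wrist camera put its top at 71 mm, where 72 mm is expected. I set it down with about 20 N on the tray.
- **Cork ring:** I took the ring farthest left. It lies flat about 1 mm from the pan centre by the wrist camera. The top camera put it about 5 mm off in y, from only a few points; both are inside the 20 mm limit. The set-down force was about 7 N.
- **Bowl:** after I let go, the wrist camera put its sphere centre within 1 mm of the ring axis. The rim was tilted about 0.035 rad, and the height was about 57 mm above the ring centre, allowing for that camera reading about 2 mm low.
- **Bowl after the press:** the last top and scene fits were rougher. The top camera put the sphere centre within 1 mm of where the wrist camera had it, and the scene camera within about 3.5 mm. Their handle-slope fits were unusable, so the last check that the rim was level was by eye.
- **Tare key:** I pressed it about 4 mm, to its stop (9 N), and let it up. Its top reads 49.6 mm, as before the press. The click itself could not be read directly.
- **Rest of the bench:** the last picture shows the other things where they were, judged by eye. The power key was not touched, and the arm was clear of everything.

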